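# Ready the filter photometer for a rinse sample

### The job

Get the photometer ready to read the rinse sample through the red filter: stand the capped sample cell upright in the middle of the orange square on the stage, with its clear faces towards the two light ports so that the beam runs straight through them, and turn the filter selector the shorter way round until its pointer points at the red lens. Keep the cell upright all the while, leave the bottle, jar and brush where they are, and let go of everything at the end.

Things in the scene. Friction and masses are not known exactly. Their poses are not given: they have to be found in the camera images.
- photometer: Fixed bench photometer on a 190 x 440 x 14 mm base; origin: centre of its underside; x away from robot, y along the light beam, z up. Lamp console 170 x 200 mm at y -110 mm: blue panel slopes 27 deg, from 77 mm high at its front (x -85) to 163 at the rear; outward normal (-0.454, 0, 0.891). Detector box 130 x 70 mm at (-20, 175), top 137. Light ports 32 mm wide, 75 high, mouths at y 0 and 128.
- stage_top (a point): Centre of the 46 mm orange square on the black, flat sample stage (64 mm square), on its upper face, 20 mm above the table, midway between console and detector (at x -20, y 65 mm of the photometer). Nothing locates the cell there. Axes as the photometer's.
- dial_centre (a point): Where the selector's axis meets the blue panel (at 0, -110, 120 mm of the photometer). Axes as the photometer's.
- selector (a joint): Selector angle, rad, counterclockwise positive seen facing the panel. 0 or 6.28: pointer straight up the slope, at the blue lens; 1.57: to the photometer's +y; 3.14: down the slope. Turns on and on either way, no stops or detents; the value counts on. Friction 0.06 N m; stays where left. Starts within 0.6 of 3.14; the shorter way to red never passes the blue lens.
- selector_grip (a point): Point on the selector's axis 36 mm out from the panel. Selector: grey disc 92 mm across, its face 12 mm out, with a black grip blade across it, 72 long, 16 thick, standing from 12 to 46 mm out from the panel. White stripe on the blade's top and dash on the disc mark the pointer end. x axis: along the blade to the pointer end; z: panel's outward normal.
- selector_aim (a point): Imaginary point in the panel's face, 75 mm from the axis, straight ahead of the pointer: it coincides with a lens centre when the selector points at that lens.
- lens_red: Red dome, 26 mm across, 13 high, on the blue panel: the wanted filter. Origin at its centre, in the panel's face, 75 mm from the axis, 72 deg from straight up the slope on one side or the other (it trades places with the green lens). Its axes mean nothing.
- lens_green: Green dome like the red one, 72 deg from straight up the slope on the other side. Fixed domes: blue straight up the slope, yellow and white at 144 deg to either side.
- cell: Sample cell: loose capped block 44 x 44 mm, 110 tall, about 0.2 kg, standing on the table left of the photometer at any yaw. Clear glass on its +y and -y faces, dark grey on +x and -x; black cap with a white stripe along y, from one clear face to the other. Origin: centre of its underside, z up. Any side may be gripped; either clear face may face either port.
- solvent_bottle: Bystander: amber bottle, 72 mm across, 150 mm tall, to the right of the photometer. Origin at the centre of its underside.
- jar: Bystander: lidded glass jar, 72 mm across, 85 mm tall, beyond the cell. Origin at the centre of its underside.
- brush: Bystander: brush, 170 mm long, lying along its x on the table to the right of the photometer. Origin under its middle.

How it is judged:
At the end, for the whole second after the job is handed in: The cell stands still, upright (3.4 degrees) on the stage, centred within 9 mm on the orange square, clear faces square to the beam within 7 degrees (either way round); the selector rests with its pointer on the red lens (aim point within 8 mm of the lens centre, about 6 degrees) (horizontal distance between cell and stage_top below 0.009 m and z of cell in the frame of stage_top between -0.004 and 0.004 m and angle between cell's own z axis and vertical below 0.06 rad and angle between the y axis of cell and the y axis of photometer, either way round below 0.12 rad and linear speed of cell below 0.02 m/s and distance between selector_aim and lens_red below 0.008 m and velocity of joint selector between -0.05 and 0.05 rad/s); the robot touches nothing.
It fails at once if the selector is turned the longer way round (to within 0.3 rad of straight up the slope) (value of joint selector below 0.3 rad or value of joint selector above 5.983 rad).
It fails at once if the cell is tipped more than 30 degrees (angle between cell's own z axis and vertical above 0.52 rad).
It fails at once if the bottle, jar or brush is moved more than 20 mm (distance of any of solvent_bottle, jar, brush from where it was at the start of the episode above 0.02 m).
It also fails if it takes over 67 s, if anything falls off the work surface, if the arm or the gripper's body presses on something with over 40 N, if the wrist force passes 120 N, or if a joint passes its speed limit or range.

### The arm

A 6-joint arm with a two-finger parallel gripper is mounted at the origin on the work surface. World frame = base frame: x ahead of the robot, y to its left, z up, the work surface at z = 0. Lengths are in m, angles in rad, forces in N, time in s.
With the tool pointing down it reaches from about 0.35 to 0.975 m from the base axis. Payload 4.9 kg.
Tool frame: the origin (TCP) lies on the centre line of the jaws, within the pads' length; the fingertips stand 25 mm ahead of it and the grasp point (between the pads) lies 6 mm ahead of it; z points along the fingers, y is the line along which they close (so a half turn about z gives the same grasp; the last joint's range is limited). The gripper opens to 85 mm and grips with 20 to 120 N. Pads are 22 mm wide; open, the fingers measure 114 mm over their backs; the gripper's body (76 mm by 85 mm) begins 54 mm behind the grasp point. The pads swing forward as they close: fully open they stand 13 mm farther back than shut.
Start: joints at [-1.426, 0.053, 1.613, -0, 1.476, -0.119], TCP at [0.163, -0.603, 0.256] pointing down, gripper open.
Joint ranges: [-3.01, 3.01], [-1.01, 2.22], [0.06, 2.58], [-1.02, 4.17], [0.09, 2.62], [-3.14, 3.14]. Speed limits (rad/s): [2.57, 2.57, 3.14, 3.14, 3.14, 3.14].

### API

Orientations are given as a unit quaternion [w, x, y, z].
In Python, from plant import state, grab_frame, get_calibration, job gives the robot as it stands. The module is installed in compiled form; this text tells all that it offers.
- The arm moves only by the tool move_arm, never from a script. Its argument "targets" is a list that holds one entry, the list of rows, each a list of 5 numbers: the opening in per cent of the stroke, from 0 (shut) to 100 (fully open), then the shift along the tool's x, y, z as a fraction of full scale, then the turn about the tool's z as a fraction of full scale. A call has 1 to 5 rows; each row shifts and turns the commanded pose from where the row before left it, along the tool's axes as they then stand; what a row does not reach is not made up. Full scale, the value 1, is 0.6 m for a shift and 6 degrees for a turn. A row lasts 1/12 s, in which the tool goes at most 41.7 mm and 7.16 degrees, less where a joint would pass 70% of its speed; a pose out of reach is approached as far as the arm can. A call with a number of a shift or a turn outside -1 to 1 is refused whole. A call with a gripper value outside its range is refused whole. The fingers move at their own pace and stop on an object; the grip force is fixed at half the most. Time passes only in rows, so rows that do not move let the fingers close. It gives the time, the measured TCP pose, the force, the opening and the grip force at its end, in the units of the state.
- state(): the state, without advancing time (a new reading comes with each control period).
- grab_frame(name): name is "scene" or "top"; returns the picture (384x512x3 uint8, red, green, blue); there is no depth.
- get_calibration(name): a dict with "vertical_fov" (degrees; the focal length in pixels is half the picture's height over the tangent of half this angle, whatever the lens; pixels are square), "cx", "cy" (the principal point, pixels), "R" (3x3) and "t" (3): a world point X has camera coordinates R X + t. Camera axes: x right, y down, z forward; pixel columns grow to the right and rows downward; lengths in m; the calibration is good to about 2 mm. A picture is of the moment at which its call begins. get_calibration takes no time and is no camera call.
- job.job_done(): hands the job in; it is judged then, once.
The state is a dict: "time": time; "joint_pos": joint angles; "joint_vel": joint speeds; "joint_efforts": joint torques, N m; "tool_pos": TCP position; "tool_rot": TCP orientation; "contact_force": force on the tool from outside, world axes, zero at the start; "ft_torque": the same for the moment, N m; "gripper_width": opening from 0.0 (shut) to 1.0 (fully open); "grasp_force": force on a finger pad.
Only numpy, scipy, OpenCV 4.12 (cv2) and the standard library are available. Lean on these libraries where they do the work, as an engineer would, in place of code of your own. Each camera call takes 0.05 s, during which the arm holds its last target. There are 200 camera calls.

## Working session

There is one attempt and no reset: what is moved stays moved. The work goes in short steps, Python scripts to look and compute and a tool call to move; the robot and the scene stay as the last step left them, time stands still between calls to the robot, and variables do not carry over. Pictures are saved under pics/ and viewed, at most 10 in all, crops included, and the job is handed in when it is done.

Besides the shell and the picture viewer there is one more tool, called after "Call:" by a JSON object that holds its "api" and its "payload". move_arm: Moves the arm, as the interface text tells. Shift numbers are shares of 0.6 m and turn numbers shares of 6 degrees, none past 1 either way. Its arguments: {"type":"object","properties":{"targets":{"type":"array"}},"required":["targets"]}

```bash
mkdir -p pics; python3 - <<'E'
from plant import *
import cv2,numpy as np
for n in("scene","top"):
    f=grab_frame(n); cv2.imwrite(f"pics/{n}0.png",cv2.resize(f[:,:,::-1],(800,600),interpolation=cv2.INTER_CUBIC))
    np.save(f"pics/{n}0.npy",f)
    c=get_calibration(n);print(n,c)
s=state();print(s["time"],s["tool_pos"],s["tool_rot"],s["gripper_width"])
E
```

```text
scene {'vertical_fov': 47.03252882905966, 'cx': 258.8712007613013, 'cy': 188.41333652478008, 'R': array([[ 0.5490398 ,  0.83578684,  0.00395797],
       [ 0.70691682, -0.46184648, -0.53569249],
       [-0.44589675,  0.29691445, -0.84440387]]), 't': array([-0.29689142, -0.36628683,  1.46650055])}
top {'vertical_fov': 45.06164410841761, 'cx': 253.8294742792503, 'cy': 188.8113809937765, 'R': array([[ 0.02044523, -0.99964021,  0.01736192],
       [-0.98688261, -0.02295971, -0.15979852],
       [ 0.16013965, -0.01386706, -0.98699696]]), 't': array([-0.04380892,  0.60757453,  1.47954019])}
0.1 [ 0.16287723 -0.60285009  0.25518632] [-9.41724776e-04  9.91315654e-01  1.31500523e-01 -1.01507357e-05] 0.9983935051293732
```

View pics/scene0.png

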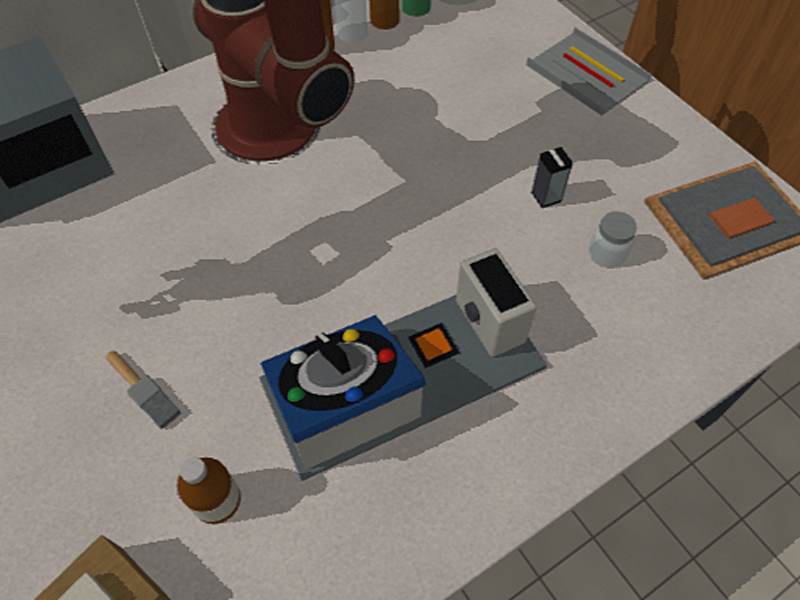

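View pics/top0.png

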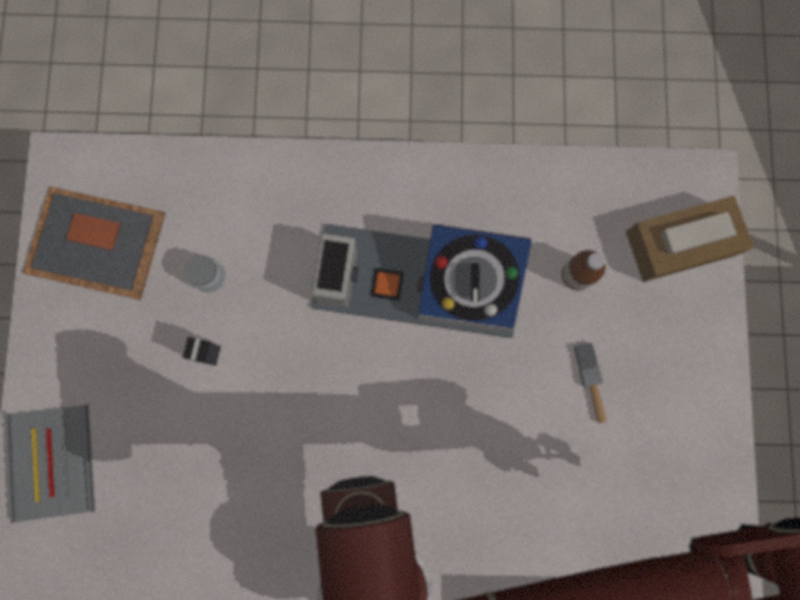

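The scene shows the cell at view px (551,178), its stage at (435,345), the red lens at (386,355) and the selector pointing roughly down the slope at (322,340). The top view shows the cell at (202,350), the orange square at (387,284), red at (442,262) on the robot's left, and the pointer down at (475,295). Next I'll fit these numerically.

```bash
cat > h.py <<'E'
from plant import *
import cv2,numpy as np
from scipy.optimize import least_squares
C={n:get_calibration(n) for n in("scene","top")}
def proj(n,X):
    c=C[n];f=192/np.tan(np.radians(c["vertical_fov"]/2));p=np.atleast_2d(X)@c["R"].T+c["t"]
    return p[:,:2]/p[:,2:]*f+[c["cx"],c["cy"]]
def tri(us,ut):
    return least_squares(lambda X:np.r_[(proj("scene",X)-us).ravel(),(proj("top",X)-ut).ravel()],[.6,0,.1])
def blob(f,col,roi):
    x0,y0,x1,y1=roi;g=cv2.cvtColor(f[y0:y1,x0:x1],cv2.COLOR_RGB2HSV).astype(int);h,s,v=g[...,0],g[...,1],g[...,2]
    m={"red":((h<6)|(h>174))&(s>150)&(v>90),"orange":(h>6)&(h<20)&(s>150)&(v>120),"yellow":(h>20)&(h<33)&(s>130)&(v>100),"green":(h>50)&(h<85)&(s>120)&(v>60)}[col]
    k,l,st,ce=cv2.connectedComponentsWithStats(m.astype(np.uint8))
    i=1+np.argmax(st[1:,4]);return ce[i]+[x0,y0],st[i,4]
def rot(a):return np.array([[np.cos(a),-np.sin(a),0],[np.sin(a),np.cos(a),0],[0,0,1]])
N=np.array([-.454,0,.891]);U=np.array([.891,0,.454]);Y=np.array([0,1,0.])
def dial(a,r,o): return np.array([0,-.11,.12])+r*(np.cos(a)*U+np.sin(a)*Y)+o*N
E
python3 - <<'E'
from h import *
F={n:np.load(f"pics/{n}0.npy") for n in C}
roi={"scene":(165,195,300,265),"top":(200,140,345,220)}
pts={"red":dial(1.2566,.075,.006),"green":dial(-1.2566,.075,.006),"yellow":dial(2.513,.075,.006),"orange":np.array([-.02,.065,.02])}
ob={}
for k in pts:
    ob[k]={n:blob(F[n],k,roi[n]) for n in C}
    r=tri(ob[k]["scene"][0],ob[k]["top"][0]);print(k,[(ob[k][n][0].round(1),ob[k][n][1]) for n in C],r.x.round(4),round(r.cost,2))
def res(p):
    return np.concatenate([(proj(n,rot(p[2])@pts[k]+[p[0],p[1],0])-ob[k][n][0]).ravel() for k in pts for n in C])
r=least_squares(res,[.65,-.1,0]);print(r.x,r.fun.round(1));np.save("phot.npy",r.x)
p=r.x
for nm,q in(("stage",pts["orange"]),("dial",dial(0,0,0)),("grip",dial(0,0,.036))):print(nm,(rot(p[2])@q+[p[0],p[1],0]).round(4))
def up(n,x,y,w,h,):return cv2.resize(F[n][y:y+h,x:x+w,::-1],(400,300),interpolation=cv2.INTER_CUBIC)
im=np.vstack([np.hstack([up("scene",328,86,56,42),up("top",102,204,56,42)]),np.hstack([up("scene",172,196,96,72),up("top",256,142,96,72)])])
cv2.imwrite("pics/m.png",im)
E
```

```text
red [(array([246.4, 227.2]), np.int32(66)), (array([282.5, 167.5]), np.int32(32))] [ 0.666  -0.118   0.1284] 0.02
green [(array([188.7, 252.2]), np.int32(77)), (array([327.8, 174. ]), np.int32(13))] [ 0.6485 -0.2607  0.1294] 0.1
yellow [(array([223.5, 214.4]), np.int32(59)), (array([286.9, 193.9]), np.int32(38))] [ 0.5879 -0.1361  0.0898] 0.03
orange [(array([279.6, 217.6]), np.int32(147)), (array([244.7, 181.7]), np.int32(86))] [0.6383 0.0011 0.0132] 0.04
[ 0.65321235 -0.07603791 -0.11461142] [ 0.5 -1.6 -0.5 -0.8  0.7 -1.1 -0.8 -1.1  0.3 -1.4 -0.3 -0.9 -2.7  1.3
  2.9 -1.1]
stage [ 0.6408 -0.0092  0.02  ]
dial [ 0.6406 -0.1853  0.12  ]
grip [ 0.6244 -0.1834  0.1521]
```

View pics/m.png

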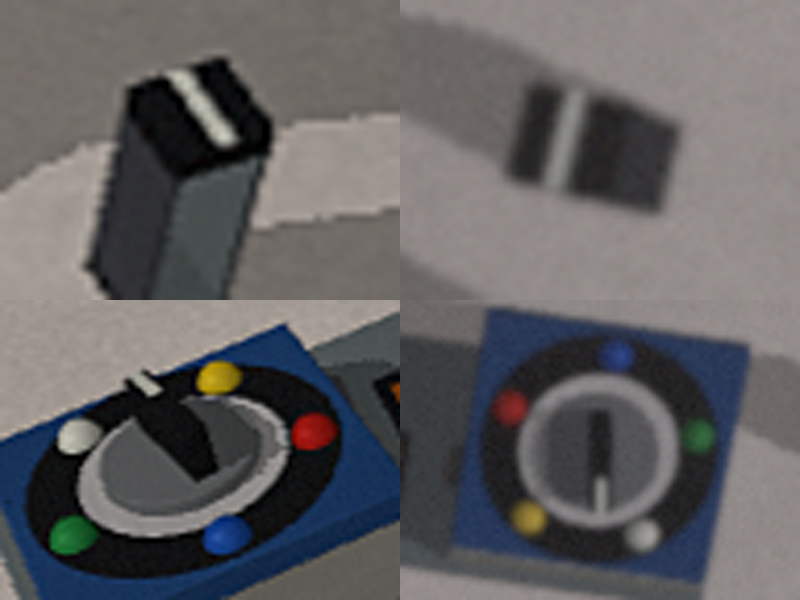

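The crops show the cell cap with its white stripe: scene crop ends (180,72)–(230,142), top crop ends (575,92)–(560,190). They also show the pointer just short of the white lens, towards yellow. The orange blob was cut by a shadow and heights come out about 7 mm low, so I'm refining the fit.

```bash
python3 - <<'E'
from h import *
F={n:np.load(f"pics/{n}0.npy") for n in C}
roi={"scene":(165,195,300,265),"top":(200,140,345,220)}
pts={"red":dial(1.2566,.075,.006),"green":dial(-1.2566,.075,.006),"yellow":dial(2.513,.075,.006),"blue":dial(0,.075,.006),"white":dial(-2.513,.075,.006),"orange":np.array([-.02,.065,.02])}
ob={k:{n:blob(F[n],k,roi[n])[0] for n in C} for k in("red","green","yellow")}
ob["orange"]={}
for n,(x0,y0,x1,y1) in {"scene":(258,200,300,240),"top":(234,170,262,194)}.items():
    g=F[n][y0:y1,x0:x1].astype(int);m=((g[...,0]-g[...,2]>45)&(g[...,0]>1.4*g[...,2])).astype(np.uint8)
    k,l,st,ce=cv2.connectedComponentsWithStats(m);i=1+np.argmax(st[1:,4]);rc=cv2.minAreaRect(np.argwhere(l==i)[:,::-1].astype(np.float32))
    print(n,st[i],ce[i]+[x0,y0],np.array(rc[0])+[x0,y0],rc[1]);ob["orange"][n]=np.array(rc[0])+[x0,y0]
# from montage crops (px centre convention)
s=lambda n,u,v,ox,oy,k:np.array([u/k+ox-.5,v/k+oy-.5])
k=400/96
ob["blue"]={"scene":s("",228,535-300,172,196,k),"top":s("",617-400,355-300,256,142,k)}
ob["white"]={"scene":s("",78,436-300,172,196,k),"top":s("",644-400,536-300,256,142,k)}
for mode in("z0","z"):
    def res(p):
        return np.concatenate([(proj(n,rot(p[2])@pts[q]+[p[0],p[1],p[3] if mode=="z" else 0])-ob[q][n]).ravel() for q in pts for n in C])
    r=least_squares(res,[.65,-.1,0,0]);print(mode,r.x.round(4),r.cost.round(2),'\n',r.fun.reshape(-1,4).round(1))
    p=r.x
    for nm,q in(("stage",pts["orange"]),("grip",dial(0,0,.036))):print(nm,(rot(p[2])@q+[p[0],p[1],p[3]]).round(4))
np.save("phot.npy",p)
k=400/56
e={"scene":[(180,72),(230,142)],"top":[(175,92),(160,190)]};o={"scene":(328,86),"top":(102,204)}
E=[tri(s("",*e["scene"][i],*o["scene"],k),s("",*e["top"][i],*o["top"],k)).x for i in(0,1)]
print("stripe",np.round(E,4))
E={n:[s("",*e[n][i],*o[n],k) for i in(0,1)] for n in C}
L=np.array([[0,.022,.11],[0,-.022,.11]])
for mode in("z0","z"):
    f=lambda q:np.concatenate([(proj(n,L@rot(q[2]).T+[q[0],q[1],q[3] if mode=="z" else 0])-E[n]).ravel() for n in C])
    r=least_squares(f,[.45,.4,0,0]);print("cell",mode,r.x.round(4),r.fun.round(1))
# selector pointer: stripe ends
k=400/96
S={"scene":s("",143,382-300,172,196,k),"top":s("",601-400,497-300,256,142,k)}
g=lambda a:np.concatenate([(proj(n,rot(p[2])@dial(a[0],a[1],.046)+[p[0],p[1],p[3]])-S[n]).ravel() for n in C])
r=least_squares(g,[3.1,.028]);print("sel",r.x,r.fun.round(1))
E
```

```text
scene [  8  10  23  21 286] [277.15734266 219.71328671] [277.09999847 219.69999886] (16.54690170288086, 17.441329956054688)
top [  6   4  15  15 190] [247.01052632 181.26842105] [247.17999935 181.23999977] (13.717872619628906, 14.000715255737305)
z0 [ 0.6539 -0.0777 -0.1197  0.    ] 5.98 
 [[-0.  -1.1  0.1 -0.9]
 [ 0.  -0.8 -0.2 -1. ]
 [-0.1 -1.   0.1 -1. ]
 [-0.5 -0.9  0.3 -0.8]
 [-0.4 -0.5  0.4 -1.3]
 [-0.5 -0.2  0.9 -0.9]]
stage [ 0.6418 -0.0108  0.02  ]
grip [ 0.6245 -0.185   0.1521]
z [ 0.6525 -0.0772 -0.1206 -0.0069] 1.57 
 [[-0.1 -0.3 -0.2 -0. ]
 [ 0.3 -0.2 -0.8 -0.1]
 [ 0.  -0.2 -0.3 -0.2]
 [-0.5 -0.2 -0.2  0.1]
 [-0.1  0.2 -0.2 -0.6]
 [-0.7  0.6  0.7 -0.2]]
stage [ 0.6405 -0.0102  0.0131]
grip [ 0.6231 -0.1844  0.1452]
stripe [[0.4931 0.3511 0.1473]
 [0.4701 0.3954 0.0589]]
cell z0 [0.4831 0.3703 0.9284 0.    ] [  2.6  -1.4  -3.6   0.1  -5.8  11.6   5.5 -13.3]
cell z [ 0.4817  0.3734  0.9241 -0.007 ] [  2.6  -0.4  -3.6   1.   -6.2  12.2   5.1 -12.6]
sel [3.24949307 0.02563096] [ 0.2  0.5 -0.1  0.4]
```

```bash
python3 - <<'E'
from h import *
s=lambda u,v,ox,oy,k:np.array([u/k+ox-.5,v/k+oy-.5])
k=400/56
e={"scene":[(230,142),(180,72)],"top":[(175,92),(160,190)]};o={"scene":(328,86),"top":(102,204)}
E={n:[s(*e[n][i],*o[n],k) for i in(0,1)] for n in C}
print([tri(E["scene"][i],E["top"][i]).x.round(4) for i in(0,1)])
L=np.array([[0,.022,.11],[0,-.022,.11]])
for mode in("z0","z"):
    f=lambda q:np.concatenate([(proj(n,L@rot(q[2]).T+[q[0],q[1],q[3] if mode=="z" else 0])-E[n]).ravel() for n in C])
    r=least_squares(f,[.45,.4,-1.5,0]);print("cell",mode,r.x.round(4),r.fun.round(1))
from scipy.spatial.transform import Rotation as R
q=state()["tool_rot"];print(R.from_quat(q,scalar_first=True).as_matrix().round(3))
E
```

```text
[array([0.5027, 0.3696, 0.1048]), array([0.4612, 0.3754, 0.1049])]
cell z0 [ 0.483   0.3703 -1.718   0.    ] [ 0.  -0.4 -1.  -0.9  0.3 -0.9 -0.5 -0.7]
cell z [ 0.4819  0.3725 -1.7168 -0.0052] [ 0.   0.3 -1.  -0.1  0.  -0.4 -0.8 -0.3]
[[ 0.965  0.261 -0.   ]
 [ 0.261 -0.965  0.002]
 [ 0.    -0.002 -1.   ]]
```

The selector goes first: pointer at about 3.25, red at 1.257. The plan is to straddle the blade loosely and turn. First I move over it, then turn the tool so that joint 6 stays in range.

Call:
{"api": "move_arm", "payload": {"targets": [[[100,0.0577,-0.0295,0,0],[100,0.0577,-0.0295,0,0],[100,0.0577,-0.0295,0,0],[100,0.0577,-0.0295,0,0],[100,0.0577,-0.0295,0,0]]]}}

```text
time: 0.52
tool_pos: [0.3078, -0.4712, 0.2557]
tool_rot: [-0.0, 0.991, 0.131, -0.0]
contact_force: [0.8, -0.6, -0.1]
gripper_width: 1.004
grasp_force: 0.0
```

Call:
{"api": "move_arm", "payload": {"targets": [[[80,0.0577,-0.0295,0,0],[80,0.0577,-0.0295,0,0],[80,0.0577,-0.0295,0,0],[80,0.0577,-0.0295,0,0],[80,0.0577,-0.0295,0,0]]]}}

```text
time: 0.93
tool_pos: [0.452, -0.3405, 0.2559]
tool_rot: [-0.0, 0.991, 0.132, -0.0]
contact_force: [0.3, -1.0, 0.1]
gripper_width: 0.801
grasp_force: 0.0
```

Call:
{"api": "move_arm", "payload": {"targets": [[[50,0.0577,-0.0295,0,0],[50,0.0577,-0.0295,0,0],[50,0.0577,-0.0295,0,0],[50,0.0577,-0.0295,0,0],[50,0.0577,-0.0295,0,0]]]}}

```text
time: 1.35
tool_pos: [0.596, -0.2099, 0.2557]
tool_rot: [-0.0, 0.991, 0.132, -0.0]
contact_force: [0.2, -0.5, -0.4]
gripper_width: 0.505
grasp_force: 0.0
```

Call:
{"api": "move_arm", "payload": {"targets": [[[42,0.0577,-0.0295,0,0],[42,0,0,0,-1],[42,0,0,0,-1],[42,0,0,0,-1],[42,0,0,0,-1]]]}}

```text
time: 1.77
tool_pos: [0.6239, -0.1849, 0.2553]
tool_rot: [-0.001, 0.941, 0.338, -0.001]
contact_force: [-0.3, -0.2, -0.4]
gripper_width: 0.42
grasp_force: 0.0
```

Call:
{"api": "move_arm", "payload": {"targets": [[[42,0,0,0,-1],[42,0,0,0,-1],[42,0,0,0,-1],[42,0,0,0,-1],[42,0,0,0,-1]]]}}

```text
time: 2.18
tool_pos: [0.6236, -0.1854, 0.2555]
tool_rot: [-0.001, 0.822, 0.569, -0.0]
contact_force: [0.5, 0.5, 0.9]
gripper_width: 0.419
grasp_force: 0.0
```

Call:
{"api": "move_arm", "payload": {"targets": [[[42,0,0,0,-1],[42,0,0,0,-1],[42,0,0,0,-1],[42,0,0,0,-1],[42,0,0,0,-1]]]}}

```text
time: 2.6
tool_pos: [0.6236, -0.1854, 0.2555]
tool_rot: [-0.001, 0.647, 0.763, -0.0]
contact_force: [-0.6, 0.7, -1.1]
gripper_width: 0.422
grasp_force: 0.0
```

Call:
{"api": "move_arm", "payload": {"targets": [[[42,0,0,0,-1],[42,0,0,0,-1],[42,0,0,0,-1],[42,0,0,0,-1],[42,0,0,0,-1]]]}}

```text
time: 3.02
tool_pos: [0.6236, -0.1854, 0.2555]
tool_rot: [-0.001, 0.427, 0.904, -0.0]
contact_force: [-0.2, -0.6, 0.1]
gripper_width: 0.421
grasp_force: 0.0
```

Call:
{"api": "move_arm", "payload": {"targets": [[[42,0,0,0,-1],[42,0,0,0,-1],[42,0,0,0,-1],[42,0,0,0,-1],[42,0,0,0,-1]]]}}

```text
time: 3.43
tool_pos: [0.6236, -0.1854, 0.2555]
tool_rot: [-0.001, 0.179, 0.984, 0.0]
contact_force: [0.0, -0.6, 0.3]
gripper_width: 0.418
grasp_force: 0.0
```

Call:
{"api": "move_arm", "payload": {"targets": [[[42,0,0,0,-1],[42,0,0,0,-1],[42,0,0,0,-1],[42,0,0,0,-0.5],[42,0,0,0,0]]]}}

```text
time: 3.85
tool_pos: [0.6236, -0.1854, 0.2555]
tool_rot: [-0.001, -0.001, 1.0, 0.0]
contact_force: [1.0, -0.0, -0.5]
gripper_width: 0.418
grasp_force: 0.0
```

```bash
python3 - <<'E'
from h import *
s=state();print(s["joint_pos"],s["tool_pos"],s["tool_rot"])
a=grab_frame("scene")[150:270,160:300,::-1];b=grab_frame("top")[120:240,230:370,::-1]
cv2.imwrite("pics/a1.png",np.hstack([cv2.resize(x,(400,343),interpolation=cv2.INTER_CUBIC) for x in(a,b)]))
E
```

```text
[-4.03296832e-01  1.13231269e-01  1.55007638e+00 -2.10238895e-05
  1.47952841e+00 -1.97683510e+00] [ 0.6235791  -0.18540537  0.25553663] [-5.75609727e-04 -1.37193503e-03  9.99998866e-01  2.35149978e-04]
```

View pics/a1.png

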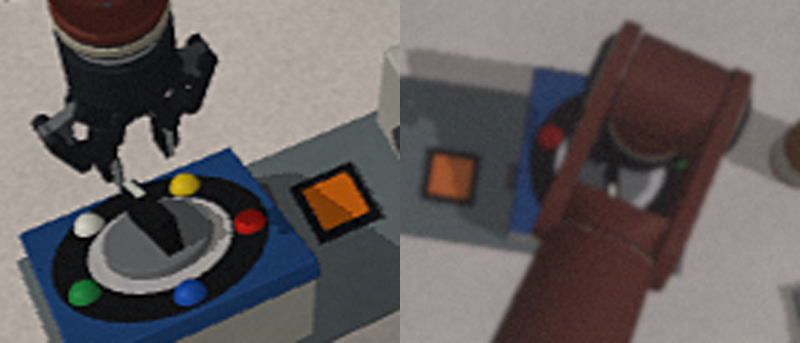

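The crop shows open fingers centred over the blade, fingertips near (118,190) and (170,155), with the blade's white tip between them at (135,190). Descending to straddle the blade.

Call:
{"api": "move_arm", "payload": {"targets": [[[42,0,0,0.04,0],[42,0,0,0.04,0],[42,0,0,0.03,0],[42,0,0,0.02,0],[42,0,0,0.0175,0]]]}}

```text
time: 4.37
tool_pos: [0.6234, -0.1853, 0.1661]
tool_rot: [-0.001, -0.001, 1.0, 0.0]
contact_force: [0.7, 0.4, 0.2]
gripper_width: 0.423
grasp_force: 0.0
```

Call:
{"api": "move_arm", "payload": {"targets": [[[42,0,0,0,0.5],[42,0,0,0,1],[42,0,0,0,1],[42,0,0,0,1],[42,0,0,0,1]]]}}

```text
time: 4.78
tool_pos: [0.6244, -0.1858, 0.1686]
tool_rot: [0.001, 0.235, 0.972, -0.0]
contact_force: [0.4, 1.3, -0.4]
gripper_width: 0.421
grasp_force: 0.5
```

Call:
{"api": "move_arm", "payload": {"targets": [[[42,0,0,0,1],[42,0,0,0,1],[42,0,0,0,1],[42,0,0,0,1],[42,0,0,0,1]]]}}

```text
time: 5.2
tool_pos: [0.6243, -0.1851, 0.1687]
tool_rot: [0.0, 0.479, 0.878, 0.0]
contact_force: [-1.0, 2.2, 1.5]
gripper_width: 0.422
grasp_force: 2.8
```

Call:
{"api": "move_arm", "payload": {"targets": [[[42,0,0,0,1],[42,0,0,0,1],[42,0,0,0,1],[42,0,0,0,1],[42,0,0,0,0]]]}}

```text
time: 5.62
tool_pos: [0.6241, -0.1856, 0.1685]
tool_rot: [0.0, 0.649, 0.76, -0.0]
contact_force: [-1.7, -0.3, 0.2]
gripper_width: 0.425
grasp_force: 0.9
```

```bash
python3 - <<'E'
from h import *
s=state();print(s["joint_pos"],s["tool_pos"],s["tool_rot"],s["contact_force"])
a=grab_frame("scene")[150:270,160:300,::-1];b=grab_frame("top")[120:240,230:370,::-1]
cv2.imwrite("pics/a2.png",np.hstack([cv2.resize(x,(400,343),interpolation=cv2.INTER_CUBIC) for x in(a,b)]))
E
```

```text
[-4.03243112e-01  1.78446755e-01  1.62657573e+00 -1.91284651e-04
  1.33606895e+00 -5.60307298e-01] [ 0.62406531 -0.18562073  0.16849032] [ 2.66960050e-04  6.49437001e-01  7.60415354e-01 -1.38427913e-05] [-1.741506   -0.26070063  0.23116791]
```

View pics/a2.png

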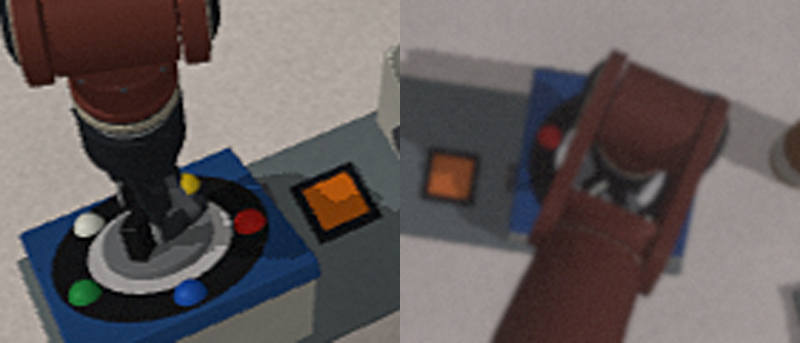

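The blade follows, its tail at crop (140,240) and its pointer lagging behind the jaws. Turning further.

Call:
{"api": "move_arm", "payload": {"targets": [[[42,0,0,0,1],[42,0,0,0,1],[42,0,0,0,1],[42,0,0,0,1],[42,0,0,0,1]]]}}

```text
time: 6.13
tool_pos: [0.6233, -0.1867, 0.1691]
tool_rot: [0.0, 0.824, 0.566, -0.001]
contact_force: [-7.5, -3.5, 5.8]
gripper_width: 0.421
grasp_force: 3.8
```

Call:
{"api": "move_arm", "payload": {"targets": [[[42,0,0,0,0.5],[42,0,0,0,0]]]}}

```text
time: 6.3
tool_pos: [0.6232, -0.1866, 0.169]
tool_rot: [0.0, 0.838, 0.546, -0.001]
contact_force: [-6.2, -2.7, 5.0]
gripper_width: 0.424
grasp_force: 2.9
```

```bash
python3 - <<'E'
from h import *
s=state();print(s["tool_pos"],s["tool_rot"],s["contact_force"])
p=np.load("phot.npy")
a=grab_frame("scene");np.save("pics/a3.npy",a);x0,y0,k=175,190,8
im=cv2.resize(a[y0:y0+70,x0:x0+95,::-1],None,fx=k,fy=k,interpolation=cv2.INTER_CUBIC)
for an in(1.257,1.57,1.9):
  for r,o in((0.018,.046),(.036,.046),(.045,.012)):
    u=proj("scene",rot(p[2])@dial(an,r,o)+[p[0],p[1],p[3]])[0];c=((u-[x0,y0]+.5)*k).astype(int)
    cv2.circle(im,tuple(int(v) for v in c),3,{1.257:(0,0,255),1.57:(0,255,0),1.9:(255,0,255)}[an],-1)
cv2.imwrite("pics/a3.png",im)
E
```

```text
[ 0.62320389 -0.18657408  0.1689856 ] [ 2.61156948e-04  8.38052560e-01  5.45587831e-01 -1.32556647e-03] [-6.20247052 -2.70426823  5.04745818]
```

View pics/a3.png

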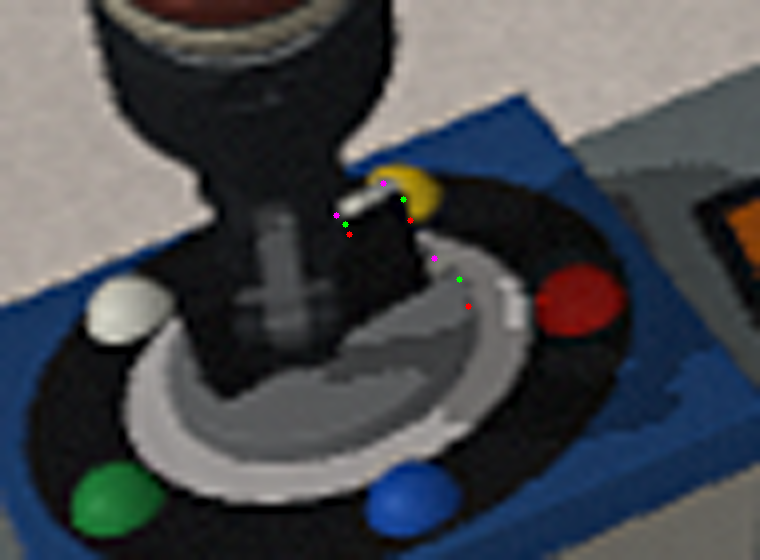

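The white stripe (340,212)–(385,185) and the dash at (432,258) put the pointer at about 1.87, so it lags the jaws by about 0.6 rad. I'm narrowing the jaws a little and turning on.

Call:
{"api": "move_arm", "payload": {"targets": [[[38,0,0,0,1],[36,0,0,0,1],[36,0,0,0,1],[36,0,0,0,0],[36,0,0,0,0]]]}}

```text
time: 6.77
tool_pos: [0.6229, -0.1854, 0.1689]
tool_rot: [-0.001, 0.913, 0.409, -0.001]
contact_force: [-7.3, 1.7, 6.1]
gripper_width: 0.359
grasp_force: 3.7
```

```bash
cat > look.py <<'E'
from h import *
import sys
s=state();print(s["tool_pos"].round(4),s["tool_rot"].round(3),s["contact_force"].round(1))
p=np.load("phot.npy")
a=grab_frame("scene");x0,y0,k=175,190,8
im=cv2.resize(a[y0:y0+70,x0:x0+95,::-1],None,fx=k,fy=k,interpolation=cv2.INTER_CUBIC)
m=(cv2.resize(a,None,fx=k,fy=k,interpolation=cv2.INTER_CUBIC)).astype(int)
# bright score along the marker: dash on the disc rim and stripe on the blade, over angle
def val(an,r,o):
    u=(proj("scene",rot(p[2])@dial(an,r,o)+[p[0],p[1],p[3]])[0]+.5)*k;return m[int(u[1]),int(u[0])].min()
A=np.arange(1.0,2.1,.05)
print("ang   stripe dash");[print(round(t,2),int(np.mean([val(t,r,.046) for r in np.arange(.018,.034,.002)])),int(np.mean([val(t,r,.012) for r in np.arange(.040,.045,.001)]))) for t in A]
cv2.imwrite(sys.argv[1],im)
E
python3 look.py pics/a4.png
```

```text
[ 0.6229 -0.1854  0.1689] [-0.001  0.913  0.409 -0.001] [-7.3  1.7  6.1]
ang   stripe dash
1.0 12 60
1.05 9 59
1.1 9 56
1.15 13 48
1.2 37 69
1.25 84 103
1.3 131 124
1.35 170 121
1.4 183 102
1.45 172 77
1.5 146 60
1.55 116 57
1.6 88 58
1.65 62 60
1.7 48 60
1.75 36 54
1.8 28 44
1.85 24 36
1.9 20 28
1.95 19 17
2.0 18 9
2.05 18 12
```

Stripe and dash put the pointer at about 1.35, so about 5 degrees remain.

Call:
{"api": "move_arm", "payload": {"targets": [[[36,0,0,0,0.5],[36,0,0,0,0.4],[36,0,0,0,0],[36,0,0,0,0]]]}}

```text
time: 7.15
tool_pos: [0.623, -0.1853, 0.1686]
tool_rot: [-0.001, 0.931, 0.365, -0.001]
contact_force: [-6.3, 1.9, 5.2]
gripper_width: 0.364
grasp_force: 3.2
```

```bash
python3 look.py pics/a5.png | head -15
```

```text
[ 0.623  -0.1853  0.1686] [-0.001  0.931  0.365 -0.001] [-6.3  1.9  5.2]
ang   stripe dash
1.0 10 57
1.05 19 54
1.1 50 73
1.15 101 107
1.2 150 126
1.25 179 122
1.3 185 98
1.35 170 71
1.4 143 56
1.45 106 55
1.5 76 55
1.55 57 58
1.6 44 59
```

View pics/a5.png

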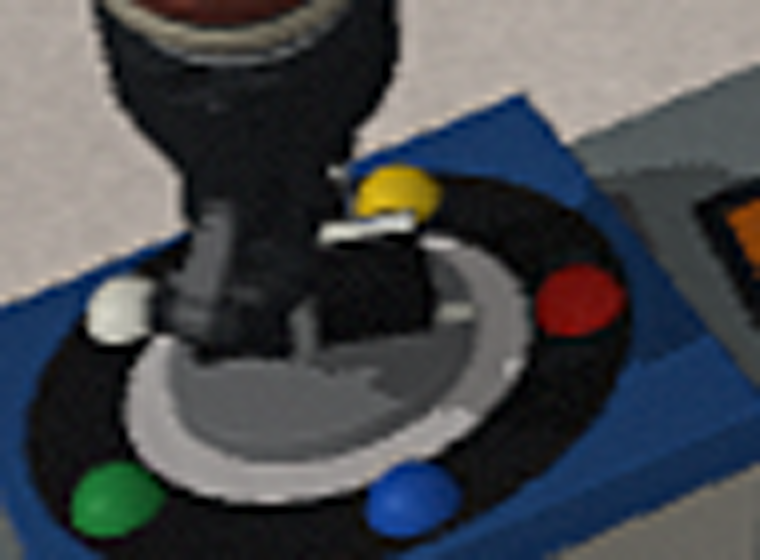

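The pointer is at about 1.255: stripe (320,235)–(412,222) and dash (455,312) line up with red at (580,300). Opening, rising, then a two-camera check.

Call:
{"api": "move_arm", "payload": {"targets": [[[46,0,0,0,0],[46,0,0,0,0],[46,0,0,-0.03,0],[46,0,0,-0.06,0],[46,0,0,-0.06,0]]]}}

```text
time: 7.62
tool_pos: [0.623, -0.1851, 0.2563]
tool_rot: [-0.001, 0.931, 0.365, -0.001]
contact_force: [0.6, 1.2, -0.0]
gripper_width: 0.464
grasp_force: 0.0
```

Call:
{"api": "move_arm", "payload": {"targets": [[[100,0,0,-0.02,0],[100,0.0305,-0.056,0,0],[100,0.0305,-0.056,0,0],[100,0.0305,-0.056,0,0],[100,0.0305,-0.056,0,0]]]}}

```text
time: 8.03
tool_pos: [0.5862, -0.0359, 0.2699]
tool_rot: [0.0, 0.931, 0.364, 0.001]
contact_force: [1.3, 0.1, 0.0]
gripper_width: 1.003
grasp_force: 0.0
```

Call:
{"api": "move_arm", "payload": {"targets": [[[100,0.0305,-0.056,0,0],[100,0.0305,-0.056,0,0],[100,0.0305,-0.056,0,0],[100,0.0305,-0.056,0,0],[100,0.0305,-0.056,0,0]]]}}

```text
time: 8.45
tool_pos: [0.5393, 0.1501, 0.2699]
tool_rot: [0.0, 0.931, 0.365, 0.001]
contact_force: [0.8, 0.5, 0.2]
gripper_width: 0.999
grasp_force: 0.0
```

Call:
{"api": "move_arm", "payload": {"targets": [[[100,0.0305,-0.056,0,0],[100,0.0305,-0.056,0,0],[100,0.0305,-0.056,0,0],[100,0.0305,-0.056,0,0],[100,0.0305,-0.056,0,0]]]}}

```text
time: 8.87
tool_pos: [0.4925, 0.3358, 0.2699]
tool_rot: [-0.0, 0.931, 0.365, 0.001]
contact_force: [0.6, -0.2, -0.1]
gripper_width: 1.003
grasp_force: 0.0
```

Call:
{"api": "move_arm", "payload": {"targets": [[[100,0.0305,-0.056,0,0],[100,0,0,0,-0.97],[100,0,0,0,-1],[100,0,0,0,-1],[100,0,0,0,-1]]]}}

```text
time: 9.28
tool_pos: [0.4837, 0.3716, 0.2696]
tool_rot: [-0.0, 0.834, 0.551, 0.0]
contact_force: [-0.6, 0.7, -0.5]
gripper_width: 1.003
grasp_force: 0.0
```

Call:
{"api": "move_arm", "payload": {"targets": [[[100,0,0,0,-1],[100,0,0,0,-1],[100,0,0,0,-0.5],[100,0,0,0,0]]]}}

```text
time: 9.62
tool_pos: [0.4839, 0.3712, 0.2697]
tool_rot: [0.0, 0.757, 0.654, 0.0]
contact_force: [-0.1, 0.4, -0.5]
gripper_width: 0.998
grasp_force: 0.0
```

```bash
python3 look.py pics/a6.png | head -12; python3 - <<'E'
from h import *
from scipy.spatial.transform import Rotation as R
s=state();M=R.from_quat(s["tool_rot"],scalar_first=True).as_matrix();print(np.degrees(np.arctan2(M[1,0],M[0,0])))
d=np.array([.4825,.3715,.092])-s["tool_pos"];print(d,(M.T@d/.6).round(4),s["gripper_width"],s["time"])
a=grab_frame("top")[140:212,256:352,::-1];b=grab_frame("scene")[60:150,300:420,::-1]
cv2.imwrite("pics/a7.png",np.hstack([cv2.resize(x,(400,300),interpolation=cv2.INTER_CUBIC) for x in(a,b)]))
E
```

```text
[0.4839 0.3712 0.2697] [0.    0.757 0.654 0.   ] [-0.1  0.4 -0.5]
ang   stripe dash
1.0 9 76
1.05 18 73
1.1 46 91
1.15 90 120
1.2 132 128
1.25 158 112
1.3 163 85
1.35 150 60
1.4 127 47
1.45 94 49
81.49905771208306
[-0.00135659  0.00036383 -0.17768601] [ 1.000e-04 -2.400e-03  2.961e-01] 0.9996420476531251 9.6667
```

View pics/a7.png

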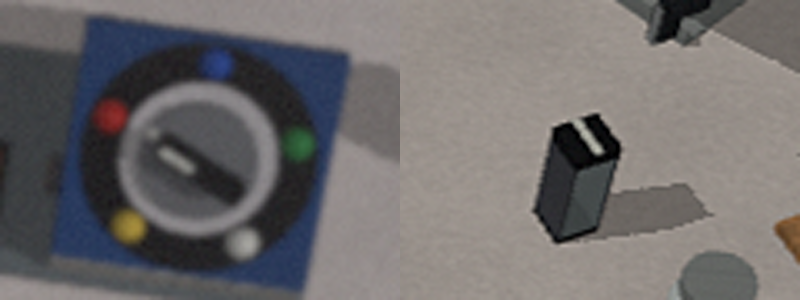

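The top crop shows the pointer dash at (152,132), aimed at red (112,117), with the gripper clear. The scene crop shows the gripper above the cell. Descending on the cell.

Call:
{"api": "move_arm", "payload": {"targets": [[[100,0,-0.0024,0.06,0],[100,0,0,0.06,0],[100,0,0,0.06,0],[100,0,0,0.06,0],[100,0,0,0.056,0]]]}}

```text
time: 10.18
tool_pos: [0.4819, 0.371, 0.0903]
tool_rot: [-0.0, 0.758, 0.653, 0.0]
contact_force: [1.1, -0.7, 0.0]
gripper_width: 1.001
grasp_force: 0.0
```

Call:
{"api": "move_arm", "payload": {"targets": [[[75,0,0,0,0],[60,0,0,0,0],[50,0,0,0,0],[40,0,0,0,0],[40,0,0,0,0]]]}}

```text
time: 10.6
tool_pos: [0.4841, 0.3723, 0.0957]
tool_rot: [0.0, 0.757, 0.653, 0.003]
contact_force: [-0.2, 0.3, 1.8]
gripper_width: 0.512
grasp_force: 60.7
```

Call:
{"api": "move_arm", "payload": {"targets": [[[40,0,0,0,0],[40,0,0,0,0],[40,0,0,0,0]]]}}

```text
time: 10.85
tool_pos: [0.4841, 0.3724, 0.0957]
tool_rot: [0.0, 0.757, 0.653, 0.003]
contact_force: [-0.4, 0.1, 7.0]
gripper_width: 0.511
grasp_force: 60.9
```

```bash
python3 - <<'E'
from h import *
s=state();print(s["tool_pos"],s["gripper_width"],s["grasp_force"],s["contact_force"])
b=grab_frame("scene")[50:170,290:450,::-1]
cv2.imwrite("pics/a8.png",cv2.resize(b,(640,480),interpolation=cv2.INTER_CUBIC))
E
```

```text
[0.48412204 0.3723647  0.09568207] 0.5110470781160283 60.90858578681946 [-0.44830984  0.0570682   6.99508299]
```

View pics/a8.png

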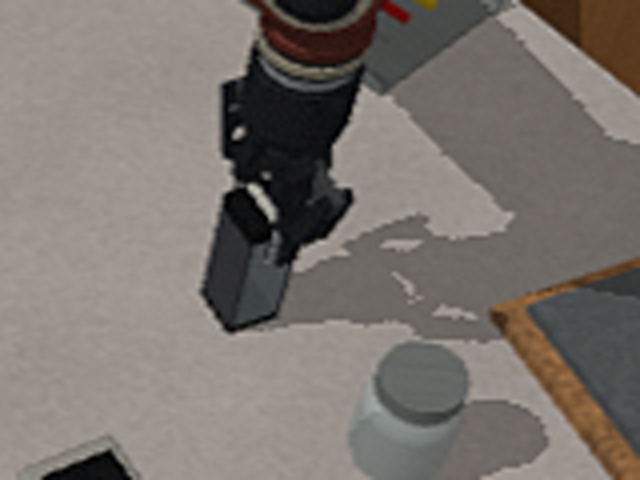

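The cell is gripped: the opening reads 43.4 mm at 61 N, with the fingers on both clear faces and the cap stripe centred between them. Lifting, carrying and turning.

Call:
{"api": "move_arm", "payload": {"targets": [[[40,0,0,-0.05,0],[40,0,0,-0.06,0],[40,0,0,-0.065,0],[40,0,0,-0.065,0],[40,0,0,-0.06,0]]]}}

```text
time: 11.32
tool_pos: [0.4821, 0.3711, 0.2751]
tool_rot: [0.0, 0.757, 0.653, 0.001]
contact_force: [0.5, 0.8, -1.8]
gripper_width: 0.512
grasp_force: 61.0
```

Call:
{"api": "move_arm", "payload": {"targets": [[[40,-0.0539,0.0321,0,0],[40,-0.0539,0.0321,0,0],[40,-0.0539,0.0321,0,0],[40,-0.0539,0.0321,0,0],[40,-0.0539,0.0321,0,0]]]}}

```text
time: 11.73
tool_pos: [0.5539, 0.1955, 0.2728]
tool_rot: [0.0, 0.757, 0.653, 0.0]
contact_force: [0.8, 0.8, -1.5]
gripper_width: 0.513
grasp_force: 61.1
```

Call:
{"api": "move_arm", "payload": {"targets": [[[40,-0.0539,0.0321,0,0],[40,-0.0539,0.0321,0,0],[40,-0.0539,0.0321,0,0],[40,-0.0539,0.0321,0,0],[40,-0.0539,0.0321,0,0]]]}}

```text
time: 12.15
tool_pos: [0.6254, 0.0212, 0.2727]
tool_rot: [0.0, 0.757, 0.653, 0.0]
contact_force: [0.2, -0.0, -1.9]
gripper_width: 0.51
grasp_force: 61.1
```

Call:
{"api": "move_arm", "payload": {"targets": [[[40,-0.0539,0.0321,0,0],[40,0,0,0,0.73],[40,0,0,0,1],[40,0,0,0,1],[40,0,0,0,1]]]}}

```text
time: 12.57
tool_pos: [0.6394, -0.0123, 0.2724]
tool_rot: [-0.0, 0.871, 0.491, 0.0]
contact_force: [-0.1, 0.6, -1.6]
gripper_width: 0.51
grasp_force: 61.1
```

Call:
{"api": "move_arm", "payload": {"targets": [[[40,0,0,0,1],[40,0,0,0,1],[40,0,0,0,1],[40,0,0,0,1],[40,0,0,0,1]]]}}

```text
time: 12.98
tool_pos: [0.6393, -0.0118, 0.2725]
tool_rot: [0.0, 0.968, 0.249, 0.0]
contact_force: [-0.1, -0.8, -1.3]
gripper_width: 0.514
grasp_force: 61.0
```

Call:
{"api": "move_arm", "payload": {"targets": [[[40,0,0,0,1],[40,0,0,0,1],[40,0,0,0,1],[40,0,0,0,1],[40,0,0,0,1]]]}}

```text
time: 13.4
tool_pos: [0.6393, -0.0118, 0.2725]
tool_rot: [0.0, 1.0, -0.01, 0.0]
contact_force: [-0.1, -1.0, -0.7]
gripper_width: 0.51
grasp_force: 61.0
```

Call:
{"api": "move_arm", "payload": {"targets": [[[40,0,0,0,1],[40,0,0,0,0],[40,0,0,0,0]]]}}

```text
time: 13.65
tool_pos: [0.6393, -0.0118, 0.2724]
tool_rot: [0.0, 0.998, -0.058, 0.0]
contact_force: [0.1, -0.4, -1.6]
gripper_width: 0.512
grasp_force: 61.1
```

```bash
python3 - <<'E'
from h import *
from scipy.spatial.transform import Rotation as R
s=state();M=R.from_quat(s["tool_rot"],scalar_first=True).as_matrix();print(np.degrees(np.arctan2(M[1,0],M[0,0])),s["time"])
d=np.array([.641,-.0105,.114])-s["tool_pos"];print(s["tool_pos"],d,(M.T@d/.6).round(4),s["gripper_width"])
a=grab_frame("scene")[150:260,230:360,::-1];b=grab_frame("top")[130:240,190:320,::-1]
cv2.imwrite("pics/a9.png",np.hstack([cv2.resize(x,(400,338),interpolation=cv2.INTER_CUBIC) for x in(a,b)]))
E
```

```text
-6.692609496107553 13.65
[ 0.63929842 -0.0118192   0.2723902 ] [ 0.00170158  0.0013192  -0.1583902 ] [ 0.0025 -0.0025  0.264 ] 0.5121864785717583
```

View pics/a9.png

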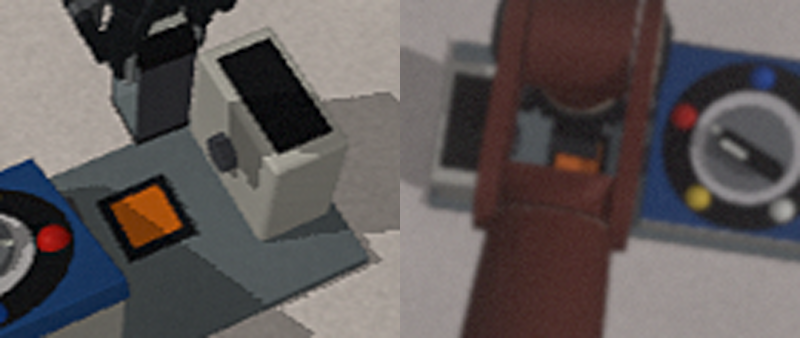

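The scene crop shows the cell held upright above the stage, its clear face towards the console and dark face forward. Its bottom corners are at (112,100), (138,142) and (195,125). I'll check the cell's offset in the grip from these corners, and the selector in the top view, numerically.

```bash
cat > sel.py <<'E'
from h import *
p0=np.load("phot.npy");k=8
def run():
    f=grab_frame("top");m=cv2.resize(f,None,fx=k,fy=k,interpolation=cv2.INTER_CUBIC).astype(int)
    off=0
    for r,o,nm in((np.arange(.040,.045,.001),.012,"dash"),(np.arange(.018,.034,.002),.046,"stripe")):
        A=np.arange(.9,1.7,.02);V=[]
        for t in A:
            v=[]
            for q in r:
                u=(proj("top",rot(p0[2])@dial(t,q,o)+[p0[0],p0[1],p0[3]])[0]+.5)*k;v.append(m[int(u[1]),int(u[0])].min())
            V.append(np.mean(v))
        V=np.array(V);w=np.clip(V-(V.max()+np.median(V))/2,0,None);print(nm,A[V.argmax()],(w*A).sum()/w.sum(),V.max())
    g=blob(f,"red",(200,140,345,220))[0];print("red res",proj("top",rot(p0[2])@dial(1.2566,.075,.006)+[p0[0],p0[1],p0[3]])[0]-g)
E
python3 - <<'E'
from sel import *
run()
L=np.array([[-.022,-.022,0],[.022,-.022,0],[.022,.022,0]])
px=np.array([[112,100],[138,142],[195,125]])*.325+[230,150]-.5
pr=proj("scene",L@rot(p0[2]).T+[.6393,-.0118,.2724-.0957+p0[3]])
print((pr-px).round(1))
r=least_squares(lambda q:(proj("scene",L@rot(p0[2]).T+[q[0],q[1],.2724-.0957+p0[3]])-px).ravel(),[.64,-.01]);print(r.x)
E
```

```text
dash 1.1600000000000001 1.156672140120416 118.8
stripe 1.2000000000000002 1.2101598482795992 132.44444444444446
red res [-0.22262558  0.09403475]
[[-0.5  2.9]
 [-0.3  3.6]
 [-2.1  2. ]]
[ 0.63416735 -0.00550819]
```

Call:
{"api": "move_arm", "payload": {"targets": [[[40,0.0025,-0.0025,0.05,0],[40,0,0,0.06,0],[40,0,0,0.06,0],[40,0,0,0.05,0],[40,0,0,0.03,0]]]}}

```text
time: 14.22
tool_pos: [0.6387, -0.0102, 0.1175]
tool_rot: [-0.0, 0.998, -0.059, -0.003]
contact_force: [-1.6, 1.0, -2.2]
gripper_width: 0.512
grasp_force: 61.2
```

Call:
{"api": "move_arm", "payload": {"targets": [[[40,0,0,0.004,0],[40,0,0,0.003,0],[40,0,0,0,0]]]}}

```text
time: 14.47
tool_pos: [0.6416, -0.0106, 0.1187]
tool_rot: [0.0, 0.998, -0.059, 0.001]
contact_force: [-0.4, -0.3, -1.7]
gripper_width: 0.507
grasp_force: 60.8
```

Call:
{"api": "move_arm", "payload": {"targets": [[[40,0,0,0.0025,0],[40,0,0,0.0025,0],[40,0,0,0,0]]]}}

```text
time: 14.72
tool_pos: [0.6415, -0.0106, 0.1158]
tool_rot: [0.0, 0.998, -0.06, 0.001]
contact_force: [-1.7, 0.6, -1.3]
gripper_width: 0.515
grasp_force: 60.8
```

Call:
{"api": "move_arm", "payload": {"targets": [[[40,0,0,0.002,0],[40,0,0,0,0]]]}}

```text
time: 14.88
tool_pos: [0.6417, -0.0106, 0.1151]
tool_rot: [0.0, 0.998, -0.06, 0.001]
contact_force: [0.2, -0.3, 1.8]
gripper_width: 0.509
grasp_force: 61.3
```

Call:
{"api": "move_arm", "payload": {"targets": [[[40,0,0,0.002,0],[40,0,0,0,0]]]}}

```text
time: 15.05
tool_pos: [0.6421, -0.0106, 0.115]
tool_rot: [0.0, 0.998, -0.06, 0.001]
contact_force: [-2.2, 1.5, 7.8]
gripper_width: 0.51
grasp_force: 60.9
```

Contact at TCP 0.115 m, as expected from the stage height. Releasing and backing off.

Call:
{"api": "move_arm", "payload": {"targets": [[[58,0,0,0,0],[68,0,0,0,0],[75,0,0,0,0],[75,0,0,0,0],[75,0,0,-0.03,0]]]}}

```text
time: 15.47
tool_pos: [0.6382, -0.0102, 0.126]
tool_rot: [-0.0, 0.998, -0.06, -0.004]
contact_force: [-0.4, -0.1, -1.0]
gripper_width: 0.749
grasp_force: 0.0
```

Call:
{"api": "move_arm", "payload": {"targets": [[[75,0,0,-0.06,0],[75,0,0,-0.06,0],[75,0,0,-0.06,0],[75,0,0,-0.03,0],[75,-0.06,0,0,0]]]}}

```text
time: 15.88
tool_pos: [0.6109, -0.0074, 0.2629]
tool_rot: [0.001, 0.998, -0.06, 0.006]
contact_force: [-1.0, -0.6, 2.0]
gripper_width: 0.75
grasp_force: 0.0
```

Call:
{"api": "move_arm", "payload": {"targets": [[[75,-0.06,0,0,0],[75,-0.06,0,0,0],[75,-0.06,0,0,0],[75,-0.06,0,0,0],[75,-0.06,0,0,0]]]}}

```text
time: 16.3
tool_pos: [0.4249, 0.0154, 0.256]
tool_rot: [-0.0, 0.998, -0.06, -0.0]
contact_force: [-1.0, 0.2, 1.1]
gripper_width: 0.75
grasp_force: 0.0
```

```bash
cat > fin.py <<'E'
from h import *
p=np.load("phot.npy");k=6
F={n:grab_frame(n) for n in C}
for n in C:
    # whiteness blobs near predicted cap stripe and dial marks
    f=F[n];c=proj(n,rot(p[2])@np.array([-.02,.065,.13])+[p[0],p[1],p[3]])[0]
    x0,y0=(c-14).astype(int);g=cv2.resize(f[y0:y0+29,x0:x0+29],None,fx=k,fy=k,interpolation=cv2.INTER_CUBIC).min(2)
    print(n,"cap pred",c.round(1));print(cv2.resize(f[y0:y0+29,x0:x0+29].min(2),None,fx=1,fy=1)[2:27,2:27])
E
python3 fin.py
```

```text
scene cap pred [278.1 198.8]
[[145 147 149 142 142 144 146 141 144 142 145 141 141 143 144 146 148 145
  143 142 142 143 141 142 143]
 [148 149 143 137 140 142 144 146 143 143 145 144 144 147 150 150 146 148
  147 144 144 141 140 141 145]
 [148 152 146 142 144 144 145 145 143 146 146 148 146 151 159 114  26 119
  155 149 145 148 149 145 145]
 [147 147 146 141 142 144 148 146 146 151 157 159 113  77  39   0   0  60
  135 151 145 145 147 120  77]
 [146 143 143 143 145 148 153 148 149 152 111  36   0   0   6   7   9   0
  128 156 149 120  80  64  68]
 [144 143 143 148 149 150 156 111  74  41   0   3  10  15  18  12  12   5
   42  94  87  66  71  71  72]
 [147 149 149 152 159 114  39   0   5   8  14  15  17  15  15  13   7  10
    0  26  59  72  73  74  73]
 [149 156 113  76  40   0   2   5  14  14  12  18  11  13  15   9   5  12
   28  77  86  73  72  74  75]
 [128  63   0   3   6  11  16  20  16  13  17  14   9   7  16  20  28  79
  149 172 145  96  72  74  76]
 [113  42   0  11  15  15  15  15  13  16   7   8  12  33  81  93 147 170
  164 163 167 121  72  77  76]
 [117  45   4  15  14
[... 3507 characters left out ...]
33  29  32  34  32  32  33  30  36  31
   35  31  31  44  56  58  58]
 [ 60  55  45  31  31  33  32  32  32  33  36  32  28  33  31  33  30  34
   32  36  32  40  55  56  58]
 [ 58  51  43  36  31  31  37  30  32  29  35  28  32  36  33  38  32  35
   32  32  34  50  54  60  60]
 [ 58  51  42  36  36  38  37  34  36  34  42  36  35  33  33  30  32  37
   32  24  41  48  60  59  57]
 [ 59  48  39  29  39  40  39  41  39  40  39  42  39  41  39  35  40  43
   41  39  40  51  53  59  59]
 [ 63  50  33  37  37  43  43  35  44  40  44  42  41  40  36  39  45  41
   35  30  38  51  57  59  55]
 [ 62  47  37  38  34  42  38  40  38  42  42  44  42  42  43  40  41  42
   39  32  43  55  61  58  61]]
```

The arrays show the cap with its white stripe right by the prediction. Measuring cell pose, orange consistency and selector marks.

```bash
cat > fin.py <<'E'
from h import *
p=np.load("phot.npy");k=6
W=lambda q:rot(p[2])@q+[p[0],p[1],p[3]]
F={n:grab_frame(n) for n in C}
def bright(n,c,h,th):
    x0,y0=np.round(c).astype(int)-h;g=cv2.resize(F[n][y0:y0+2*h+1,x0:x0+2*h+1],None,fx=k,fy=k,interpolation=cv2.INTER_CUBIC).min(2)
    kk,l,st,ce=cv2.connectedComponentsWithStats((g>th).astype(np.uint8))
    cc=(c-[x0,y0]+.5)*k;i=1+np.argmin([np.linalg.norm(q-cc)-s[4]*.0 for q,s in zip(ce[1:],st[1:])])
    P=np.argwhere(l==i)[:,::-1].astype(float);m=P.mean(0);ev=np.linalg.eigh(np.cov((P-m).T));v=ev[1][:,1]*np.sqrt(12*ev[0][1])/2
    T=lambda a:(a+.5)/k-.5+[x0,y0]
    return T(m),T(m-v),T(m+v),len(P)/k/k
cap={n:bright(n,proj(n,W(np.array([-.02,.065,.13])))[0],12,{"scene":115,"top":85}[n]) for n in C}
for n in C:print(n,[np.round(v,1) for v in cap[n]])
r=tri(cap["scene"][0],cap["top"][0]);print("cap",r.x.round(4),r.cost.round(2))
e=[]
for i in(1,2):
    j=min((1,2),key=lambda j:tri(cap["scene"][i],cap["top"][j]).cost);e.append(tri(cap["scene"][i],cap["top"][j]).x)
e=np.array(e);d=e[1]-e[0];print("ends",e.round(4),"yaw of stripe",np.degrees(np.arctan2(d[1],d[0])),"want",90+np.degrees(p[2]))
q=rot(p[2]).T@(r.x-[p[0],p[1],p[3]])*1000;print("cap in photometer frame mm",q.round(1),"want -20 65 130")
for nm,rr,o,th in(("dash",.042,.012,None),("stripe",.027,.046,None)):
    us={}
    for n in C:
        c=proj(n,W(dial(1.22,rr,o)))[0]
        us[n]=bright(n,c,4 if nm=="dash" else 5,{("scene","dash"):100,("top","dash"):92,("scene","stripe"):110,("top","stripe"):95}[n,nm]);print(nm,n,us[n][0].round(1),us[n][3].__round__(1),c.round(1))
    x=tri(us["scene"][0],us["top"][0]);q=rot(p[2]).T@(x.x-[p[0],p[1],p[3]])-dial(0,0,0);print(nm,"angle",np.arctan2(q@Y,q@U),"r",np.hypot(q@Y,q@U),"out",q@N,x.cost.round(2))
roi={"scene":(165,195,300,265),"top":(200,140,345,220)}
for col in("red","green","yellow"):
    x=tri(*[blob(F[n],col,roi[n])[0] for n in("scene","top")]).x;q=rot(p[2]).T@(x-[p[0],p[1],p[3]])-dial(0,0,0);print(col,"angle",np.arctan2(q@Y,q@U),"r",np.hypot(q@Y,q@U),"out",q@N)
E
python3 fin.py
```

```text
scene [array([278.6, 197.5]), array([286.6, 194.3]), array([270.5, 200.8]), np.float64(46.8)]
top [array([247.5, 175.5]), array([254.2, 176.6]), array([240.8, 174.5]), np.float64(45.2)]
cap [ 0.6386 -0.008   0.1243] 0.04
ends [[ 0.6416  0.0136  0.1245]
 [ 0.6355 -0.0294  0.1242]] yaw of stripe -98.06339155517247 want 83.08851183419581
cap in photometer frame mm [-22.2  67.  131.2] want -20 65 130
dash scene [232.  228.6] 6.6 [231.9 228.5]
dash top [290.  170.7] 31.0 [291.9 172.1]
dash angle 1.193079119361159 r 0.04492690002620716 out 0.012058586456290744 1.64
stripe scene [221.3 217.8] 16.8 [222.  218.2]
stripe top [297.8 178. ] 20.9 [296.5 177.3]
stripe angle 1.211995542059468 r 0.024636436211326728 out 0.047805734474641974 0.39
red angle 1.2548322088288373 r 0.07467243307411607 out 0.005195424942603739
green angle -1.2887044164968848 r 0.07592315716872347 out 0.0045935918877529165
yellow angle 2.5059718550757504 r 0.07487834708115852 out 0.008062659002559534
```

The cell is within about 3 mm and 1.2°. The selector reads about 1.21, so I'm cross-checking it with the stripe's direction, which doesn't depend on position.

```bash
cat >> fin.py <<'E'
print("----")
for n in C:
    c=proj(n,W(dial(1.21,.0246,.046)))[0]
    # weighted second moments of brightness above dark blade
    for th in({"scene":(80,110,140),"top":(85,95,105)}[n]):
        b=bright(n,c,6,th);d=b[2]-b[1]
        def err(t):
            a=proj(n,W(dial(t,.018,.046)))[0]-proj(n,W(dial(t,.034,.046)))[0];return abs(a[0]*d[1]-a[1]*d[0])/np.linalg.norm(a)
        A=np.arange(.9,1.6,.005);print(n,th,b[3],np.linalg.norm(d),"dir angle",A[np.argmin([err(t) for t in A])])
    # black blade axis: dark pixels within the grey disc
    ce=proj(n,W(dial(0,0,.04)))[0];h=14;x0,y0=np.round(ce).astype(int)-h
    g=cv2.resize(F[n][y0:y0+2*h+1,x0:x0+2*h+1],None,fx=k,fy=k,interpolation=cv2.INTER_CUBIC).max(2)
    if n=="top":
        kk,l,st,cc=cv2.connectedComponentsWithStats((g<62).astype(np.uint8));i=1+np.argmin(np.linalg.norm(cc[1:]-(ce-[x0,y0]+.5)*k,axis=1))
        print("blade",st[i],((cc[i]+.5)/k-.5+[x0,y0]).round(1),ce.round(1))
E
python3 fin.py | sed -n '/----/,$p'
```

```text
----
scene 80 26.416666666666668 11.940279247716825 dir angle 1.1500000000000004
scene 110 20.36111111111111 11.853498704315934 dir angle 1.1400000000000001
scene 140 13.638888888888888 11.750383788100446 dir angle 1.1300000000000003
top 85 25.86111111111111 8.84587698785379 dir angle 1.1350000000000002
top 95 20.97222222222222 8.436860427528499 dir angle 1.1300000000000003
top 105 16.0 7.897178000114199 dir angle 1.1350000000000002
blade [  11   31  137  102 4536] [305. 181.] [304.  180.7]
```

Both cameras give a stripe direction of about 1.14, so the pointer is probably 5–7 mm short of the aim point, having gone slightly past red. A small nudge back, counterclockwise by about 0.09 rad, is worth making.

Call:
{"api": "move_arm", "payload": {"targets": [[[42,0,0,0,-1],[42,0,0,0,-1],[42,0,0,0,-1],[42,0,0,0,-1],[42,0,0,0,-1]]]}}

```text
time: 17.02
tool_pos: [0.4278, 0.015, 0.2566]
tool_rot: [-0.0, 0.979, 0.203, -0.0]
contact_force: [-0.4, -0.4, -0.4]
gripper_width: 0.423
grasp_force: 0.0
```

Call:
{"api": "move_arm", "payload": {"targets": [[[42,0,0,0,-1],[42,0,0,0,-1],[42,0,0,0,-1],[42,0,0,0,-1],[42,0,0,0,-1]]]}}

```text
time: 17.43
tool_pos: [0.4279, 0.0149, 0.2566]
tool_rot: [-0.0, 0.893, 0.45, -0.0]
contact_force: [-0.3, -0.8, -0.3]
gripper_width: 0.415
grasp_force: 0.0
```

Call:
{"api": "move_arm", "payload": {"targets": [[[42,0,0,0,-1],[42,0,0,0,-0.4],[42,0,0,0,0]]]}}

```text
time: 17.68
tool_pos: [0.4278, 0.015, 0.2566]
tool_rot: [-0.0, 0.859, 0.512, -0.0]
contact_force: [0.0, -0.2, 0.6]
gripper_width: 0.419
grasp_force: 0.0
```

```bash
cat > go.py <<'E'
from h import *
from scipy.spatial.transform import Rotation as R
s=state();M=R.from_quat(s["tool_rot"],scalar_first=True).as_matrix();print(np.degrees(np.arctan2(M[1,0],M[0,0])),s["tool_pos"],s["time"])
d=np.array([.6236,-.1854,.2560])-s["tool_pos"];print((M.T@d/.6).round(4))
E
python3 go.py
```

```text
61.57911081718281 [0.42775623 0.01498157 0.25656986] 17.6833
[-0.1384  0.446   0.0006]
```

Call:
{"api": "move_arm", "payload": {"targets": [[[42,-0.0173,0.0558,0,0],[42,-0.0173,0.0558,0,0],[42,-0.0173,0.0558,0,0],[42,-0.0173,0.0558,0,0],[42,-0.0173,0.0558,0,0]]]}}

```text
time: 18.1
tool_pos: [0.551, -0.1119, 0.256]
tool_rot: [-0.0, 0.86, 0.511, -0.0]
contact_force: [-0.1, 1.2, -0.0]
gripper_width: 0.419
grasp_force: 0.0
```

Call:
{"api": "move_arm", "payload": {"targets": [[[42,-0.0173,0.0558,0,0],[42,-0.0173,0.0558,0,0],[42,-0.0173,0.0558,0,0],[42,0,0,0.03,0],[42,0,0,0.04,0]]]}}

```text
time: 18.52
tool_pos: [0.6259, -0.1882, 0.2159]
tool_rot: [0.002, 0.86, 0.51, 0.001]
contact_force: [-0.1, 0.3, 1.2]
gripper_width: 0.421
grasp_force: 0.0
```

Call:
{"api": "move_arm", "payload": {"targets": [[[42,0,0,0.03,0],[42,0,0,0.025,0],[42,0,0,0.02,0],[42,0,0,0,0]]]}}

```text
time: 18.85
tool_pos: [0.6213, -0.1848, 0.1656]
tool_rot: [-0.002, 0.859, 0.511, -0.002]
contact_force: [-0.6, -0.1, -0.7]
gripper_width: 0.424
grasp_force: 0.0
```

Call:
{"api": "move_arm", "payload": {"targets": [[[36,0,0,0,-0.5],[36,0,0,0,-0.7],[36,0,0,0,-0.7],[36,0,0,0,-0.3],[36,0,0,0,0]]]}}

```text
time: 19.27
tool_pos: [0.6232, -0.1851, 0.1709]
tool_rot: [0.0, 0.795, 0.607, 0.001]
contact_force: [0.0, 1.3, 0.3]
gripper_width: 0.359
grasp_force: 0.6
```

```bash
python3 go.py; python3 fin.py | sed -n '/----/,$p' | grep scene; python3 look.py pics/b1.png | sed -n 2,12p
```

```text
74.77388607587821 [ 0.62318676 -0.185089    0.17089052] 19.2667
[-0.0002  0.001  -0.1418]
ang   stripe dash
1.0 16 56
1.05 19 53
1.1 40 72
1.15 79 105
1.2 117 125
1.25 139 122
1.3 139 98
1.35 124 71
1.4 98 56
1.45 67 56Traceback (most recent call last):
  File "fin.py", line 28, in <module>
    x=tri(*[blob(F[n],col,roi[n])[0] for n in("scene","top")]).x;q=rot(p[2]).T@(x-[p[0],p[1],p[3]])-dial(0,0,0);print(col,"angle",np.arctan2(q@Y,q@U),"r",np.hypot(q@Y,q@U),"out",q@N)
            ~~~~^^^^^^^^^^^^^^^^^
  File "h.py", line 14, in blob
    i=1+np.argmax(st[1:,4]);return ce[i]+[x0,y0],st[i,4]
        ~~~~~~~~~^^^^^^^^^^
    return _wrapfunc(a, 'argmax', axis=axis, out=out, **kwds)
    return bound(*args, **kwds)
ValueError: attempt to get argmax of an empty sequence
```

Contact has just begun: the dash moved from 1.195 to about 1.22. About 3.5° more to go.

Call:
{"api": "move_arm", "payload": {"targets": [[[36,0,0,0,-0.3],[36,0,0,0,-0.25],[36,0,0,0,0],[36,0,0,0,0]]]}}

```text
time: 19.75
tool_pos: [0.6226, -0.1851, 0.1701]
tool_rot: [-0.0, 0.777, 0.629, 0.0]
contact_force: [-1.8, 3.2, 2.3]
gripper_width: 0.357
grasp_force: 1.5
```

```bash
python3 look.py pics/b2.png | sed -n 2,12p
```

```text
ang   stripe dash
1.0 14 56
1.05 18 55
1.1 41 73
1.15 80 105
1.2 117 124
1.25 137 121
1.3 136 97
1.35 118 70
1.4 91 56
1.45 59 56
```

Call:
{"api": "move_arm", "payload": {"targets": [[[36,0,0,0,-0.35],[36,0,0,0,-0.35],[36,0,0,0,0],[36,0,0,0,0]]]}}

```text
time: 20.13
tool_pos: [0.6225, -0.1852, 0.1698]
tool_rot: [-0.0, 0.754, 0.657, -0.0]
contact_force: [-2.8, 2.3, 3.3]
gripper_width: 0.366
grasp_force: 2.1
```

```bash
python3 look.py pics/b3.png | sed -n 2,12p
```

```text
ang   stripe dash
1.0 19 59
1.05 15 53
1.1 21 57
1.15 39 71
1.2 71 93
1.25 108 111
1.3 130 119
1.35 135 109
1.4 116 85
1.45 91 60
```

The dash has moved by about +0.09. Releasing, retreating and re-measuring.

Call:
{"api": "move_arm", "payload": {"targets": [[[46,0,0,0,0],[46,0,0,0,0],[46,0,0,-0.03,0],[46,0,0,-0.06,0],[46,0,0,-0.06,0]]]}}

```text
time: 20.6
tool_pos: [0.6217, -0.1856, 0.2581]
tool_rot: [-0.001, 0.754, 0.657, -0.001]
contact_force: [0.9, -0.9, 1.1]
gripper_width: 0.456
grasp_force: 0.0
```

Call:
{"api": "move_arm", "payload": {"targets": [[[46,0.04,-0.05,-0.01,0],[46,0.04,-0.05,0,0],[46,0.03,-0.055,0,0],[46,0.03,-0.055,0,0],[46,0.03,-0.055,0,0]]]}}

```text
time: 21.02
tool_pos: [0.4778, -0.0625, 0.2655]
tool_rot: [0.001, 0.754, 0.657, 0.0]
contact_force: [0.2, 1.0, 0.2]
gripper_width: 0.458
grasp_force: 0.0
```

Call:
{"api": "move_arm", "payload": {"targets": [[[46,0.02,-0.06,0,0],[46,0.02,-0.06,0,0],[46,0,-0.04,0,0],[46,0,0,0,0],[46,0,0,0,0]]]}}

```text
time: 21.43
tool_pos: [0.3868, -0.0263, 0.2661]
tool_rot: [0.002, 0.753, 0.658, 0.001]
contact_force: [1.0, 0.9, 0.5]
gripper_width: 0.459
grasp_force: 0.0
```

```bash
python3 go.py; python3 fin.py; python3 look.py pics/b3.png | sed -n 4,12p
```

```text
82.2317808168172 [ 0.38683904 -0.02634587  0.26605969] 21.4333
[-0.2093  0.4267  0.0185]
scene [array([278.6, 197.5]), array([286.7, 194.3]), array([270.5, 200.8]), np.float64(46.5)]
top [array([247.4, 175.5]), array([254.2, 176.5]), array([240.7, 174.5]), np.float64(45.8)]
cap [ 0.6386 -0.0079  0.1242] 0.03
ends [[ 0.6416  0.0137  0.1243]
 [ 0.6356 -0.0294  0.1243]] yaw of stripe -97.97007083342588 want 83.08851183419581
cap in photometer frame mm [-22.2  67.1 131.1] want -20 65 130
dash scene [232.2 228. ] 6.2 [231.9 228.5]
dash top [289.7 170.9] 29.9 [291.9 172.1]
dash angle 1.2107739739158 r 0.045537966351373575 out 0.013145750945812096 1.59
stripe scene [221.2 217.4] 16.3 [222.  218.2]
stripe top [297.6 178.4] 20.9 [296.5 177.3]
stripe angle 1.2670140185303391 r 0.024565412558981578 out 0.04813113431338679 0.35
red angle 1.2548322088288373 r 0.07467243307411607 out 0.005195424942603739
green angle -1.2664491460805358 r 0.07582179509724687 out 0.0055452600705767525
yellow angle 2.502002571288309 r 0.07487122645356152 out 0.008404456160266912
----
scene 80 26.61111111111111 11.959455523922975 dir angle 1.2250000000000003
scene 110 20.055555555555554 11.812691931727162 dir angle 1.2150000000000003
scene 140 12.833333333333334 11.519908019520118 dir angle 1.2050000000000003
top 85 26.027777777777775 8.8240274449887 dir angle 1.2200000000000002
top 95 21.13888888888889 8.373889161776551 dir angle 1.2200000000000002
top 105 16.444444444444446 7.907708931656556 dir angle 1.2200000000000002
blade [   9   33  142   97 4624] [304.9 180.9] [304.  180.7]
1.05 8 74
1.1 16 79
1.15 37 93
1.2 73 105
1.25 116 108
1.3 146 106
1.35 161 97
1.4 154 76
1.45 138 56
```

The selector's stripe direction (1.22) and stripe position (1.27) now bracket red at 1.257. The cell is unchanged and the gripper is clear.

```bash
python3 -c "
from plant import job
print(job.job_done())"
```

```text
the job is handed in; nothing more can be done
None
```

I handed the job in at about 21.5 s. By my camera measurements the cell stands about 3 mm from the centre of the orange square and about 1° off the beam, the selector pointer is within about 0.04 rad of the red lens, and the gripper is touching nothing; the hand-in gave no verdict.

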